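# Check an interlock rod on the spring tester

### The job

Start a spring check on the white tester: press the long key, then the square key, then the round key, one at a time, each fully down and let up again before the next. Then take the interlock's telescoping rod by its upright grip, draw it out against its spring until its pointer stands midway between the two ribs of the length mark, and finish the program while still holding it there. Leave the loose capacitor, module and screwdriver where they are.

Things in the scene. Friction and masses are not known exactly. Their poses are not given: they have to be found in the camera images.
- key_long_top (a point): centre of the top face of the long key (18 x 44 mm, the long side along the row), 68 mm above the bench when up. White spring key with 6 mm travel straight down: 1.5 N to start, 5 N to go fully down. Site x axis = the tester's x axis, z up
- key_square_top (a point): centre of the top face of the square key (24 x 24 mm), 68 mm above the bench when up. White spring key with 6 mm travel straight down: 1.5 N to start, 5 N to go fully down. Site x axis = the tester's x axis, z up
- key_round_top (a point): centre of the top face of the round key (26 mm diameter), 68 mm above the bench when up. White spring key with 6 mm travel straight down: 1.5 N to start, 5 N to go fully down. Site x axis = the tester's x axis, z up
- key_long (a joint): travel of the long key: 0 up, 0.006 m fully down; counts as pressed above 0.004, as up below 0.0015
- key_square (a joint): travel of the square key: 0 up, 0.006 m fully down; counts as pressed above 0.004, as up below 0.0015
- key_round (a joint): travel of the round key: 0 up, 0.006 m fully down; counts as pressed above 0.004, as up below 0.0015
- tester: white tester box, 150 (x) x 210 (y) x 50 mm, fixed to the bench, origin under its centre, z up. On its top the three white keys stand on black bases in a row along its y, 62 mm between centres, in any order
- rail: aluminium rail, 90 mm wide, 10 mm high, 360 mm long along its x, fixed to the bench; origin on the bench under the retracted grip. On it a fixed steel tube (30 mm diameter, axis 50 mm above the bench, along x, black clamps up to 55 mm high), its mouth 55 mm to +x of the origin; the rod comes out of it towards -x
- rod: sliding rod with an upright flat black grip, 16 mm thick (along x) and 32 mm wide, top 125 mm above the bench. Origin inside the grip, 100 mm above the bench: a good grasp point; the grip is clear to 38 mm below it, where a collar is. x axis points into the tube, z up; draw level towards -x. A spring pulls it back: 4 N at rest plus 60 N per metre drawn; stop at 140 mm. A sleeve follows it half as far
- pointer (a point): tip of the pointer, a 4 mm thick dark steel finger standing out sideways from the rod's collar, 58 mm to the rod's -y side and 50 mm below rod's origin; it moves with the rod
- mark: length mark: fixed aluminium block (36 x 22 mm) beside the rod's path with two upright dark ribs, each 6 mm thick, 16 mm clear between them along the rod, tops 58 mm above the bench. Origin midway between the ribs at the pointer's height, 2 mm to the side of the pointer's path; axes parallel to rod's. Pointer at the mark: its x in this frame is 0; before drawing it is 55 to 105 mm
- capacitor: loose white round capacitor, 48 mm diameter, 73 mm high, origin under its centre; to be left alone
- module: loose black power module, 60 x 30 x 29 mm, long side along x, origin under its centre; to be left alone
- driver: loose screwdriver lying on the bench, about 200 mm long, along its x; to be left alone

How it is judged:
By the outcome, as a careful person would: the job done as asked, in the order asked, and still so for the second after the job is handed in, while the arm keeps its last pose, push and grip.
It also fails if it takes over 58 s, if anything falls off the work surface, if the arm or the gripper's body presses on something with over 40 N, if the wrist force passes 120 N, or if a joint passes its speed limit or range.

### The arm

A 6-joint arm with a two-finger parallel gripper is mounted at the origin on the work surface. World frame = base frame: x ahead of the robot, y to its left, z up, the work surface at z = 0. Lengths are in mm, angles in rad, forces in N, time in s.
With the tool pointing down it reaches from about 350 to 975 mm from the base axis. Payload 17.4 kg.
Tool frame: the origin (TCP) lies at the very end of the fingers, on their centre line; the grasp point (between the pads) lies 19 mm behind it (bot.grip_depth is the distance from the TCP to the grasp point, in mm); z points along the fingers, y is the line along which they close (so a half turn about z gives the same grasp; the last joint's range is limited). The gripper opens to 85 mm and grips with 20 to 120 N. Pads are 22 mm wide; open, the fingers measure 114 mm over their backs; the gripper's body (76 mm by 85 mm) begins 54 mm behind the grasp point. The pads swing forward as they close: fully open they stand 13 mm farther back than shut.
Start: joints at [-1.25, 0.116, 1.442, -0, 1.584, -0.038], TCP at [237.018, -632.024, 193.503] pointing down, gripper open.
Joint ranges: [-2.83, 2.83], [-0.83, 2.19], [0.07, 2.5], [-1.14, 4.28], [0.01, 3], [-2.97, 2.97]. Speed limits (rad/s): [1.89, 1.89, 2.22, 3.14, 3.14, 3.14].

### API

Orientations are given as a rotation vector (axis times angle).
In Python, from cell import bot gives the robot as it stands.
- The arm moves only by the tool send_rows, never from a script. Its argument "rows" is one flat list of numbers, 7 for each row, row after row: the turn, a rotation vector about the world's x, y, z in degrees, then the shift along the world's x, y, z in m, then the opening, from 0 (shut) to 1 (fully open). A call has 1 to 12 rows; each row shifts and turns the commanded pose from where the row before left it; what a row does not reach is not made up. A row lasts 1/8 s, in which the tool goes at most 62.5 mm and 10.7 degrees, less where a joint would pass 70% of its speed; a pose out of reach is approached as far as the arm can. A call is refused whole if a number of a shift passes 0.0625 or a number of a turn 10.7, either way. A call with a gripper value outside its range is refused whole. The fingers move at their own pace and stop on an object; "force" is the grip in N (left out, the last holds). Time passes only in rows, so rows that do not move let the fingers close. It gives the time, the measured TCP pose, the force, the opening and the grip force at its end, in the units of the state.
- bot.get_obs(): the state, without advancing time (a new reading comes with each control period).
- bot.capture(name): name is "side" or "top" or "wrist"; returns a dict with "frame" (384x512x3 uint8, blue, green, red), "z_map" (384x512 float32, mm along the optical axis (not along the pixel's ray), 0 where there is no reading), "fx", "fy", "cx", "cy" (pixels), "k1" (the pictures are not rectified: a ray, as slopes to the right and down, at radius r is drawn at 1 + k1 r^2 times it, then the intrinsics apply), "extrinsics" (4x4, takes a point from camera to world coordinates). Camera axes: x right, y down, z forward; pixel columns grow to the right and rows downward; lengths in mm; the calibration is good to about 2 mm. A picture is of the moment at which its call begins.
- bot.job_done(): hands the job in; it is judged then, once.
The state is a dict: "time_s": time; "joint_pos": joint angles; "qd": joint speeds; "tau": joint torques, N m; "ee_pos": TCP position; "tool_rot": TCP orientation; "force": force on the tool from outside, world axes, zero at the start; "wrist_torque": the same for the moment, N m; "width": finger opening in mm; "finger_force": force on a finger pad.
Only numpy, scipy, OpenCV 4.12 (cv2) and the standard library are available. Lean on these libraries where they do the work, as an engineer would, in place of code of your own. Each camera call takes 0.05 s, during which the arm holds its last target. There are 200 camera calls.

## Working session

There is one attempt and no reset: what is moved stays moved. The work goes in short steps, Python scripts to look and compute and a tool call to move; the robot and the scene stay as the last step left them, time stands still between calls to the robot, and variables do not carry over. Pictures are saved under pics/ and viewed, at most 10 in all, crops included, and the job is handed in when it is done.

Besides the shell and the picture viewer there is one more tool, called by a JSON object that holds its "api" and its "payload", one argument or row to a line. send_rows: Moves the arm, as the interface text tells. Its arguments: {"type":"object","properties":{"rows":{"type":"array"},"force":{"type":"number"}},"required":["rows"]}

```bash
mkdir -p pics; cat > h.py <<'E'
import numpy as np, cv2
from cell import bot
def cap(n):
    c=bot.capture(n); np.savez(f'{n}.npz',**c); return c
def load(n): 
    return dict(np.load(f'{n}.npz'))
def world(c,u,v):
    """depth map -> world pts at pixels"""
    u=np.atleast_1d(u).astype(int);v=np.atleast_1d(v).astype(int)
    z=c['z_map'][v,u]; d=ray(c,u,v)
    p=d*z[:,None]; E=c['extrinsics']; return p@E[:3,:3].T+E[:3,3]
def ray(c,u,v):
    x=(np.atleast_1d(u)-c['cx'])/c['fx'];y=(np.atleast_1d(v)-c['cy'])/c['fy']
    K=np.eye(3);p=cv2.undistortPoints(np.stack([x,y],-1).reshape(-1,1,2).astype(float),K,np.array([float(c['k1']),0,0,0])).reshape(-1,2)
    return np.c_[p,np.ones(len(p))]
def plane(c,u,v,h):
    E=c['extrinsics'];d=ray(c,u,v)@E[:3,:3].T;o=E[:3,3]
    return o+d*((h-o[2])/d[:,2])[:,None]
E
python3 - <<'E'
from h import *
a=cap('top');b=cap('side')
cv2.imwrite('pics/t.png',cv2.resize(a['frame'],(800,600)));cv2.imwrite('pics/s.png',cv2.resize(b['frame'],(800,600)))
for c in(a,b):print(c['extrinsics'].round(2),c['fx'],c['k1'])
print(bot.get_obs())
E
```

```text
[[-1.00000e-02 -1.00000e+00  1.00000e-01  5.14560e+02]
 [-1.00000e+00  1.00000e-02 -2.00000e-02  6.53700e+01]
 [ 2.00000e-02 -1.00000e-01 -1.00000e+00  1.17402e+03]
 [ 0.00000e+00  0.00000e+00  0.00000e+00  1.00000e+00]] 459.3902567344456 -0.10001149646986357
[[-9.7000e-01 -1.6000e-01  1.8000e-01  4.0976e+02]
 [-2.4000e-01  6.6000e-01 -7.1000e-01  7.6593e+02]
 [-0.0000e+00 -7.3000e-01 -6.8000e-01  7.6962e+02]
 [ 0.0000e+00  0.0000e+00  0.0000e+00  1.0000e+00]] 407.15508667494026 -0.04113688008542668
{'time_s': 0.1, 'joint_pos': array([-1.24981635e+00,  1.16452272e-01,  1.44219375e+00, -1.77206578e-05,
        1.58396918e+00, -3.78100544e-02]), 'qd': array([-0.00080881, -0.00184592, -0.00226962,  0.00027444, -0.00027617,
        0.00059636]), 'tau': array([-9.38412109e-05, -7.33663273e+01, -6.33790684e+01, -9.44393423e-05,
        5.32869410e-03, -3.07917894e-06]), 'ee_pos': array([ 236.93798439, -631.83742101,  192.82932044]), 'tool_rot': array([-3.09018225e+00, -5.60387445e-01,  2.54131731e-04]), 'force': array([0.05305944, 0.45973965, 0.20231351]), 'wrist_torque': array([-0.00599647, -0.00754865, -0.03437651]), 'finger_force': 0.0, 'width': 85.28923269239905}
```

View pics/t.png

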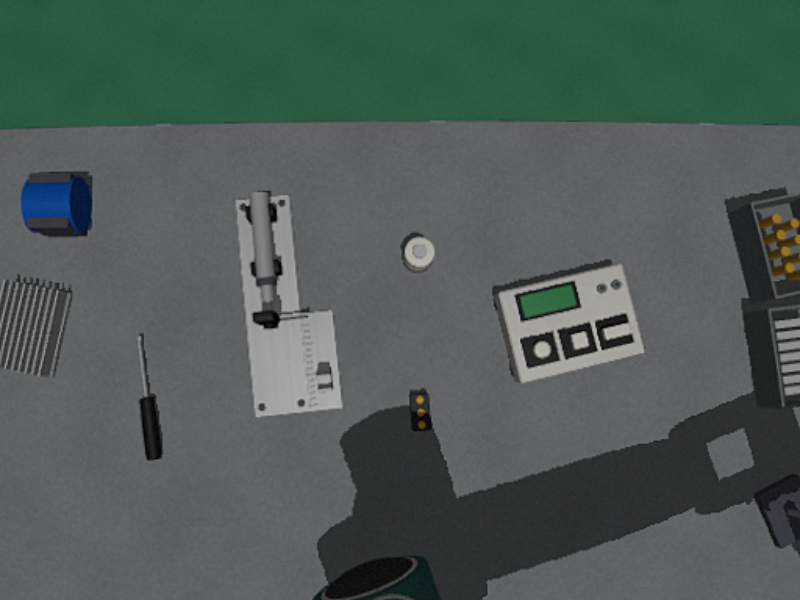

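View pics/s.png

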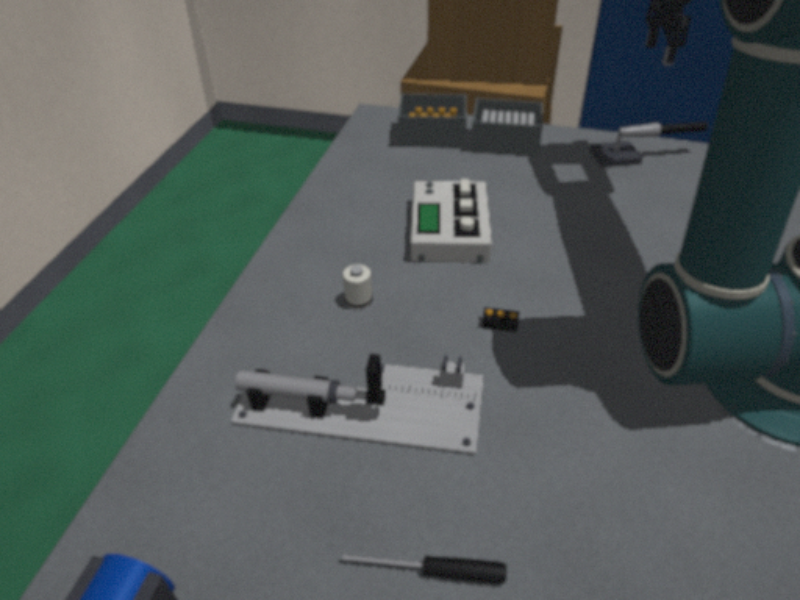

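The top view shows the tester, with the round key at (542,350), the square at (578,340) and the long at (616,331). The grip is at (265,318) with its pointer to the right, and the mark is at (324,376). The tube runs up the picture (+x).

```bash
python3 - <<'E'
from h import *
c=load('top');f=c['frame'];g=cv2.cvtColor(f,cv2.COLOR_BGR2GRAY)
for n,(u,v) in dict(round=(542,350),square=(580,340),long=(616,331)).items():
    m=((g>130)*255).astype(np.uint8)
    cu,cv_=int(u*.64),int(v*.64)
    k,l,s,ce=cv2.connectedComponentsWithStats(m,connectivity=4)
    i=l[cv_,cu]; print(n,s[i],ce[i],plane(c,*ce[i],68).round(1) if i else None, world(c,cu,cv_).round(1))
# tester box edges: big white component hull
ys,xs=np.where((c['z_map']>0)); 
P=world(c,xs,ys)
def rect(sel,z):
    p=P[sel][:,:2].astype(np.float32); r=cv2.minAreaRect(p); print(z,np.round(r[0],1),np.round(r[1],1),round(r[2],1),len(p))
R=(P[:,0]>400)&(P[:,0]<760)
rect(R&(abs(P[:,2]-50)<7)&(P[:,1]<-80)&(P[:,1]>-380)&(P[:,0]<720),'tester')
rect(R&(P[:,2]>60)&(P[:,1]<-80)&(P[:,1]>-380),'keys')
G=(P[:,2]>108)&(P[:,1]>200)&(P[:,1]<450);rect(G,'grip');print(P[G].mean(0))
T=(P[:,2]>58)&(P[:,2]<72)&(P[:,1]>200)&(P[:,1]<450)&(P[:,0]>600);rect(T,'tube')
M=(P[:,2]>30)&(P[:,1]>200)&(P[:,1]<290)&(P[:,0]>400)&(P[:,0]<530);rect(M,'mark')
cv2.imwrite('pics/z.png',np.hstack([cv2.resize(f[180:270,140:230],(400,400),interpolation=2),cv2.resize(f[190:250,320:420],(400,240),interpolation=2).copy() if 0 else cv2.resize(f[170:250,325:405],(400,400),interpolation=2)]))
E
```

```text
round [342 219  10  10  82] [346.62195122 223.3902439 ] [[ 553.3 -193.6   68. ]] [[ 551.8 -191.7   69.6]]
square [366 212  11  11  86] [370.72093023 217.3372093 ] [[ 567.2 -253.7   68. ]] [[ 567.9 -254.    69.7]]
long [ 319  169   93   76 2815] [368.01740675 205.73499112] [[ 595.6 -248.    68. ]] [[ 582.2 -314.3   62.9]]
tester [ 596.  -247.7] [148.9 210.1] 13.0 4461
keys [ 574.2 -258. ] [ 34.4 157.1] 15.1 327
grip [606.4 229.7] [16.2 29.2] 5.1 101
[605.68211129 229.15367893 123.04452211]
tube [703.5 241.5] [209.3  37.2] 4.5 617
mark [0. 0.] [0. 0.] 0.0 0
```

View pics/z.png

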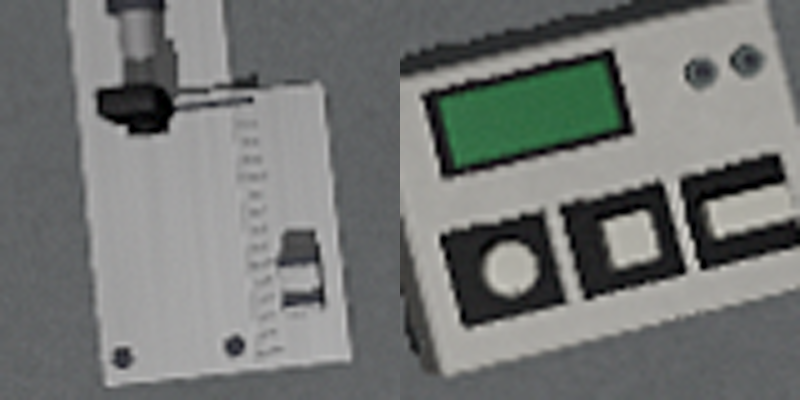

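Tester yaw is about 13° and rod yaw about 5°. The keys are at: long (581,-314), square (567,-254), round (553,-193.5). Now moving above the long key with the fingers shut.

{"api": "send_rows", "payload": {
  "rows": [0,0,-0.8,0.0344,0.0318,0,0,0,0,-0.8,0.0344,0.0318,0,0,0,0,-0.8,0.0344,0.0318,0,0,0,0,-0.8,0.0344,0.0318,0,0,0,0,-0.8,0.0344,0.0318,0,0,0,0,-0.8,0.0344,0.0318,0,0,0,0,-0.8,0.0344,0.0318,0,0,0,0,-0.8,0.0344,0.0318,0,0,0,0,-0.8,0.0344,0.0318,0,0,0,0,-0.8,0.0344,0.0318,0,0,0,0,0,0,0,-0.06,0,0,0,0,0,0,0,0]
}}

```text
time_s: 1.6
ee_pos: [579.3, -312.5, 128.7]
tool_rot: [-3.118, -0.344, 0.01]
force: [0.1, 1.1, 0.9]
width: 0.1
finger_force: 0.0
```

```bash
python3 - <<'E'
from h import *
c=cap('wrist');cv2.imwrite('pics/w.png',c['frame']);o=bot.get_obs();print(o['ee_pos'],o['tool_rot'],o['force'],o['joint_pos'])
E
```

```text
[ 580.12774639 -313.57778752  132.29331674] [-3.12050356 -0.34349581  0.0047715 ] [ 0.24570404 -0.06285317  1.02354243] [-5.34205592e-01  1.07421925e-01  1.55016002e+00 -3.57754842e-05
  1.48778467e+00  8.17322467e-01]
```

View pics/w.png

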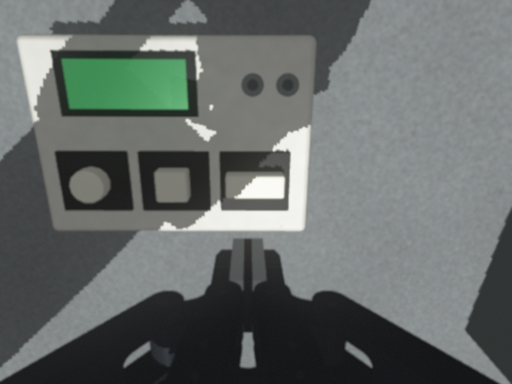

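The wrist view shows the long key at about (255,186), the square at (172,185) and the round at (90,185). The fingertips are at (248,240), close to the long key's column.

```bash
python3 - <<'E'
from h import *
c=load('wrist')
print(plane(c,np.array([255,172,90]),np.array([186,185,185]),68).round(1))
E
```

```text
[[ 584.8 -316.7   68. ]
 [ 572.1 -257.2   68. ]
 [ 558.9 -198.8   68. ]]
```

{"api": "send_rows", "payload": {
  "rows": [0,0,0,0.001,0,-0.03,0,0,0,0,0,0,-0.024,0,0,0,0,0,0,0,0,0,0,0,0,0,0,0]
}}

```text
time_s: 2.15
ee_pos: [582.6, -314.9, 82.2]
tool_rot: [3.121, 0.343, 0.003]
force: [0.4, 0.5, 0.2]
width: 0.2
finger_force: 0.0
```

{"api": "send_rows", "payload": {
  "rows": [0,0,0,0,0,-0.008,0,0,0,0,0,0,-0.004,0,0,0,0,0,0,0,0,0,0,0,0,0,0,0]
}}

```text
time_s: 2.65
ee_pos: [582.1, -314.0, 67.6]
tool_rot: [3.123, 0.344, 0.0]
force: [-1.0, 0.1, -0.1]
width: -0.2
finger_force: 0.0
```

{"api": "send_rows", "payload": {
  "rows": [0,0,0,0,0,-0.002,0,0,0,0,0,0,0,0,0,0,0,0,0,0,0]
}}

```text
time_s: 3.02
ee_pos: [582.0, -314.0, 65.5]
tool_rot: [-3.123, -0.344, -0.0]
force: [-0.3, -1.2, 1.2]
width: -0.2
finger_force: 0.0
```

{"api": "send_rows", "payload": {
  "rows": [0,0,0,0,0,-0.002,0,0,0,0,0,0,0,0,0,0,0,0,0,0,0]
}}

```text
time_s: 3.4
ee_pos: [582.0, -314.1, 63.5]
tool_rot: [-3.123, -0.344, 0.0]
force: [0.4, -0.1, -0.3]
width: -0.3
finger_force: 0.0
```

{"api": "send_rows", "payload": {
  "rows": [0,0,0,0,0,-0.002,0,0,0,0,0,0,0,0,0,0,0,0,0,0,0]
}}

```text
time_s: 3.78
ee_pos: [582.0, -314.0, 61.5]
tool_rot: [-3.123, -0.344, 0.0]
force: [-0.8, 0.6, -0.3]
width: 0.1
finger_force: 0.0
```

```bash
python3 - <<'E'
from h import *
c=cap('wrist');d=cap('side');f=[bot.get_obs()['force'] for _ in range(1)];print(f)
cv2.imwrite('pics/w2.png',np.hstack([cv2.resize(c['frame'][80:330,130:380],(400,400)),cv2.resize(d['frame'][80:180,240:340],(400,400))]))
E
```

```text
[array([-0.9250943 ,  0.56800659, -0.13921798])]
```

View pics/w2.png

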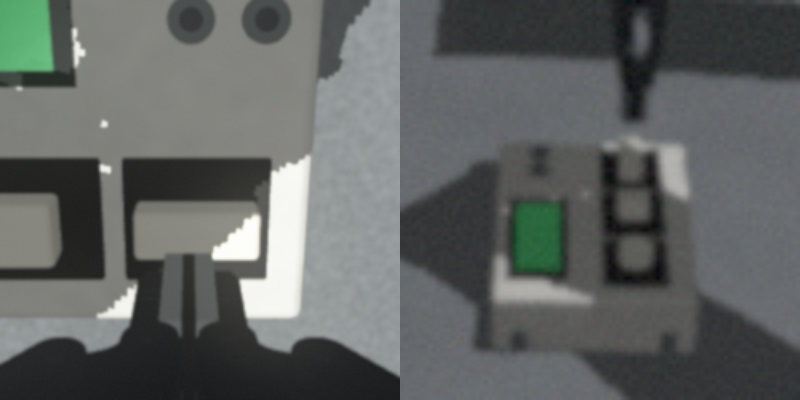

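Wrist and side views both show the tip (side pixel about (299,110)) hovering over the long key without touching it. I'll measure the offset.

```bash
python3 - <<'E'
from h import *
d=load('side');c=load('wrist')
def near(c,u,v,r=1):
    U,V=np.meshgrid(np.arange(u-r,u+r+1),np.arange(v-r,v+r+1));return np.median(world(c,U.ravel(),V.ravel()),0).round(1)
for n,u,v in[('tip',298,107),('tipend',298,109),('long',297,119),('sq',297,131),('round',298,143)]:print(n,near(d,u,v,1 if n!='tipend' else 0),plane(d,u,v,68).round(1))
for n,u,v in[('key long',253,222),('tip',236,252),('tip2',260,250),('tiptop',250,258),('sq',150,225)]:print(n,near(c,u,v),plane(c,u,v,68).round(1))
print(bot.get_obs()['ee_pos'],c['extrinsics'].round(3))
t=cap('top');P=near(t,394,212,1);print(P)
E
```

```text
tip [ 580.4 -304.3  114.3] [[ 592.4 -380.7   68. ]]
tipend [ 580.3 -307.2  106. ] [[ 590.1 -368.6   68. ]]
long [ 581.9 -311.    67.3] [[ 582.1 -309.8   68. ]]
sq [ 570.  -247.9   65.1] [[ 569.8 -245.1   68. ]]
round [ 555.8 -187.6   66.8] [[ 555.5 -185.9   68. ]]
key long [ 587.2 -316.1   67.8] [[ 587.5 -316.    68. ]]
tip [ 592.9 -306.9  115.7] [[ 567.5 -310.8   68. ]]
tip2 [ 595.1 -316.6  114.6] [[ 571.7 -323.7   68. ]]
tiptop [ 594.  -312.4  120.9] [[ 565.6 -319.3   68. ]]
sq [ 572.9 -261.4   67.1] [[ 573.4 -261.3   68. ]]
[ 582.0231501  -314.00831019   61.51490365] [[ 2.18000e-01 -9.30000e-01 -2.97000e-01  6.59091e+02]
 [-9.76000e-01 -2.08000e-01 -6.60000e-02 -2.96932e+02]
 [-0.00000e+00  3.05000e-01 -9.52000e-01  2.41525e+02]
 [ 0.00000e+00  0.00000e+00  0.00000e+00  1.00000e+00]]
[ 571.6 -267.   201.2]
```

```bash
python3 - <<'E'
from h import *
d=load('side');c=load('wrist')
for v in range(104,126,2):print(v,world(d,298,v).round(0)[0],d['frame'][v,298])
for v in range(226,262,3):print(v,[world(c,u,v).round(0)[0].tolist() for u in(238,246,256)],c['frame'][v,238],c['frame'][v,246])
print(c['fx'],c['cx'],c['cy'])
E
```

```text
104 [ 580. -302.  127.] [26 24 25]
106 [ 580. -303.  119.] [31 24 18]
108 [ 580. -306.  110.] [17 16 13]
110 [ 580. -308.  102.] [75 73 70]
112 [ 604. -461.   -1.] [107 106 102]
114 [ 584. -337.   69.] [145 146 146]
116 [ 582. -328.   67.] [140 147 147]
118 [ 581. -320.   66.] [90 96 94]
120 [ 579. -308.   66.] [88 93 94]
122 [ 576. -297.   66.] [92 94 94]
124 [ 576. -296.   59.] [83 87 88]
226 [[583.0, -309.0, 67.0], [585.0, -313.0, 69.0], [585.0, -318.0, 67.0]] [128 135 136] [130 138 139]
229 [[582.0, -309.0, 68.0], [582.0, -313.0, 67.0], [583.0, -319.0, 67.0]] [128 136 137] [130 138 138]
232 [[580.0, -309.0, 68.0], [581.0, -314.0, 68.0], [582.0, -319.0, 68.0]] [128 137 136] [129 137 137]
235 [[578.0, -310.0, 67.0], [579.0, -314.0, 68.0], [580.0, -319.0, 68.0]] [129 137 136] [129 138 138]
238 [[593.0, -307.0, 103.0], [593.0, -311.0, 102.0], [595.0, -315.0, 103.0]] [108 113 112] [92 98 98]
241 [[592.0, -308.0, 105.0], [594.0, -311.0, 106.0], [595.0, -315.0, 107.0]] [93 95 91] [45 48 47]
244 [[593.0, -308.0, 108.0], [594.0, -311.0, 109.0], [595.0, -315.0, 109.0]] [92 94 91] [46 48 48]
247 [[593.0, -308.0, 112.0], [594.0, -311.0, 113.0], [595.0, -315.0, 112.0]] [93 94 91] [44 47 47]
250 [[593.0, -308.0, 114.0], [594.0, -311.0, 114.0], [594.0, -315.0, 114.0]] [92 93 90] [44 48 48]
253 [[593.0, -308.0, 117.0], [594.0, -311.0, 117.0], [594.0, -315.0, 116.0]] [91 93 89] [45 47 47]
256 [[593.0, -308.0, 120.0], [593.0, -311.0, 119.0], [594.0, -315.0, 119.0]] [92 93 90] [45 47 47]
259 [[593.0, -308.0, 121.0], [594.0, -311.0, 122.0], [594.0, -315.0, 121.0]] [92 93 89] [42 45 45]
343.06039979729985 247.45571145643672 189.68829553924564
```

Both cameras put the fingertips at z≈101 while the reported TCP is 61.5. The real tip is therefore about 40 mm above the reported TCP, so I'll descend guided by force.

```bash
python3 -c "
from h import *
print(bot.grip_depth,[a for a in dir(bot) if a[0]!='_'])"
```

```text
18.700000000000003 ['IKError', 'capture', 'get_obs', 'grip_depth', 'job_done']
```

{"api": "send_rows", "payload": {
  "rows": [0,0,0,0.001,-0.001,-0.014,0,0,0,0,0,0,-0.012,0,0,0,0,0,0,0,0,0,0,0,0,0,0,0]
}}

```text
time_s: 4.42
ee_pos: [583.0, -315.0, 35.5]
tool_rot: [-3.123, -0.344, 0.0]
force: [-0.2, 0.7, 0.0]
width: 0.2
finger_force: 0.0
```

{"api": "send_rows", "payload": {
  "rows": [0,0,0,0,0,-0.003,0,0,0,0,0,0,0,0,0,0,0,0,0,0,0]
}}

```text
time_s: 4.8
ee_pos: [583.1, -315.0, 32.7]
tool_rot: [3.123, 0.344, 0.0]
force: [0.9, 0.0, -0.5]
width: 0.2
finger_force: 0.0
```

{"api": "send_rows", "payload": {
  "rows": [0,0,0,0,0,-0.002,0,0,0,0,0,0,0,0,0,0,0,0,0,0,0]
}}

```text
time_s: 5.18
ee_pos: [583.0, -315.0, 30.5]
tool_rot: [-3.123, -0.344, 0.0]
force: [0.1, 0.1, -0.8]
width: -0.1
finger_force: 0.0
```

{"api": "send_rows", "payload": {
  "rows": [0,0,0,0,0,-0.002,0,0,0,0,0,0,0,0,0,0,0,0,0,0,0]
}}

```text
time_s: 5.55
ee_pos: [583.1, -315.1, 28.7]
tool_rot: [3.123, 0.344, 0.0]
force: [-0.3, 0.5, 2.7]
width: -0.1
finger_force: 1.1
```

{"api": "send_rows", "payload": {
  "rows": [0,0,0,0,0,-0.002,0,0,0,0,0,0,0,0,0,0,0,0,0,0,0]
}}

```text
time_s: 5.92
ee_pos: [583.1, -315.1, 26.6]
tool_rot: [3.123, 0.344, 0.0]
force: [0.9, 0.5, 2.8]
width: -0.1
finger_force: 1.7
```

{"api": "send_rows", "payload": {
  "rows": [0,0,0,0,0,-0.002,0,0,0,0,0,0,0,0,0,0,0,0,0,0,0]
}}

```text
time_s: 6.3
ee_pos: [583.1, -315.1, 24.6]
tool_rot: [3.123, 0.344, 0.0]
force: [0.5, -0.2, 4.4]
width: -0.1
finger_force: 2.3
```

{"api": "send_rows", "payload": {
  "rows": [0,0,0,0,0,-0.0012,0,0,0,0,0,0,0,0,0,0,0,0,0,0,0]
}}

```text
time_s: 6.68
ee_pos: [583.2, -315.1, 24.1]
tool_rot: [3.122, 0.343, 0.001]
force: [-3.1, 1.6, 11.6]
width: -0.1
finger_force: 5.7
```

{"api": "send_rows", "payload": {
  "rows": [0,0,0,0,0,0.01,0,0,0,0,0,0,0.012,0,0,0,0,0,0,0,0,0,0,0,-0.007,0.0305,0,0,0,0,0,-0.007,0.0305,0,0,0,0,0,0,0,0,0,0,0,0,0,0,-0.013,0,0,0,0,0,0,-0.003,0,0,0,0,0,0,0,0]
}}

```text
time_s: 7.8
ee_pos: [568.7, -254.4, 28.7]
tool_rot: [-3.122, -0.343, 0.002]
force: [-1.1, 0.5, 1.6]
width: -0.2
finger_force: 1.1
```

{"api": "send_rows", "payload": {
  "rows": [0,0,0,0,0,-0.002,0,0,0,0,0,0,-0.0015,0,0,0,0,0,0,-0.0013,0,0,0,0,0,0,0,0]
}}

```text
time_s: 8.3
ee_pos: [569.1, -254.3, 24.7]
tool_rot: [3.122, 0.343, 0.001]
force: [-1.6, -2.5, 5.4]
width: 0.1
finger_force: 2.2
```

{"api": "send_rows", "payload": {
  "rows": [0,0,0,0,0,-0.001,0,0,0,0,0,0,0,0,0,0,0,0,0,0,0]
}}

```text
time_s: 8.68
ee_pos: [569.2, -254.2, 24.2]
tool_rot: [3.122, 0.344, 0.001]
force: [-2.8, -2.9, 8.1]
width: -0.1
finger_force: 4.5
```

Square key fully down. Next, the round key.

{"api": "send_rows", "payload": {
  "rows": [0,0,0,0,0,0.01,0,0,0,0,0,0,0.012,0,0,0,0,0,0,0,0,0,0,0,-0.007,0.0305,0,0,0,0,0,-0.007,0.0305,0,0,0,0,0,0,0,0,0,0,0,0,0,0,-0.013,0,0,0,0,0,0,-0.003,0,0,0,0,0,0,0,0]
}}

```text
time_s: 9.8
ee_pos: [554.8, -193.4, 28.9]
tool_rot: [-3.122, -0.343, 0.002]
force: [-0.6, 0.5, 2.4]
width: 0.4
finger_force: 1.0
```

{"api": "send_rows", "payload": {
  "rows": [0,0,0,0,0,-0.002,0,0,0,0,0,0,-0.0015,0,0,0,0,0,0,-0.0013,0,0,0,0,0,0,0,0]
}}

```text
time_s: 10.3
ee_pos: [555.1, -193.3, 24.9]
tool_rot: [3.122, 0.343, 0.001]
force: [-1.1, -2.5, 4.1]
width: -0.3
finger_force: 2.2
```

{"api": "send_rows", "payload": {
  "rows": [0,0,0,0,0,-0.001,0,0,0,0,0,0,0,0,0,0,0,0,0,0,0]
}}

```text
time_s: 10.68
ee_pos: [555.2, -193.2, 24.2]
tool_rot: [3.122, 0.344, 0.001]
force: [-2.5, -2.7, 7.2]
width: -0.0
finger_force: 3.9
```

{"api": "send_rows", "payload": {
  "rows": [0,0,0,0,0,0.03,0,0,0,0,0,0,0.05,0,0,0,0,0,0,0.05,0,0,0,8.2,0.005,0.0423,0,0.6,0,0,8.2,0.005,0.0423,0,0.6,0,0,8.2,0.005,0.0423,0,0.6,0,0,8.2,0.005,0.0423,0,0.6,0,0,8.2,0.005,0.0423,0,0.6,0,0,8.2,0.005,0.0423,0,0.6,0,0,8.2,0.005,0.0423,0,0.6,0,0,8.2,0.005,0.0423,0,0.6,0,0,8.2,0.005,0.0423,0,0.6]
}}

```text
time_s: 12.18
ee_pos: [599.7, 189.4, 153.2]
tool_rot: [-2.285, -2.155, 0.0]
force: [0.7, -1.0, -0.5]
width: 51.3
finger_force: 0.0
```

{"api": "send_rows", "payload": {
  "rows": [0,0,8.2,-0.02,0.0423,0,0.6,0,0,0,0,0,0,0.6,0,0,0,0,0,0,0.6]
}}

```text
time_s: 12.55
ee_pos: [579.9, 230.0, 153.3]
tool_rot: [-2.132, -2.307, 0.001]
force: [0.9, -0.7, 0.1]
width: 51.0
finger_force: 0.0
```

```bash
python3 - <<'E'
from h import *
c=cap('wrist');cv2.imwrite('pics/w3.png',c['frame']);d=cap('side')
cv2.imwrite('pics/s3.png',cv2.resize(d['frame'][210:300,140:320],(800,400)))
t=cap('top');cv2.imwrite('pics/t3.png',t['frame'])
o=bot.get_obs();print(o['ee_pos'],o['tool_rot'],o['force'],o['joint_pos'])
E
```

```text
[580.26424384 229.188957   153.57954998] [-2.13319300e+00 -2.30618993e+00  2.16620664e-04] [-0.41372558 -0.0015842   0.03310877] [3.35272638e-01 1.88723367e-02 1.60816400e+00 1.67226558e-05
 1.51472143e+00 2.57373741e-01]
```

View pics/w3.png

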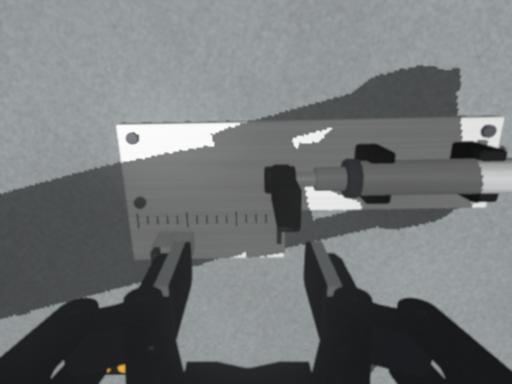

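View pics/s3.png

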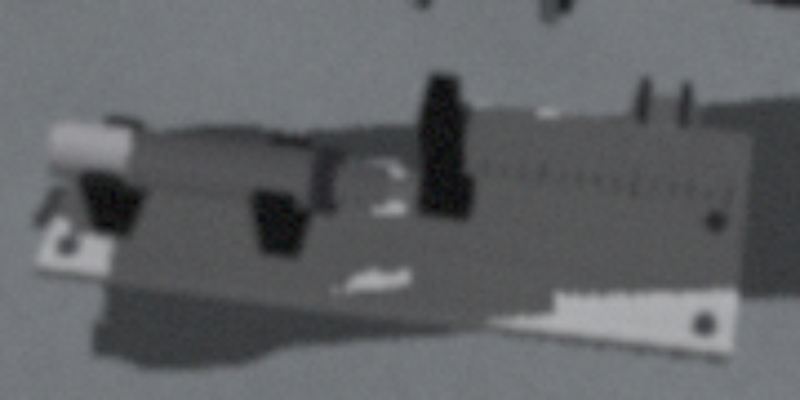

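Wrist view: the grip is at about (283,190) and the tube runs right (+x); the finger hides the mark. Side crop: the rib tops are at crop (643,82) and (686,86), and the grip is at (445,80).

```bash
python3 - <<'E'
from h import *
d=load('side');t=load('top');c=load('wrist')
print('ribs side',plane(d,np.array([284.7,294.4]),np.array([228.5,229.3]),58).round(1))
f=lambda u,v:(140+u*.225,180+v*.225)
print('ribs top',plane(t,np.array([207.5,208.2]),np.array([239.6,247.5]),58).round(1))
for cc,n in((d,'side'),(t,'top'),(c,'wrist')):
    ys,xs=np.where(cc['z_map']>0);P=world(cc,xs,ys)
    G=(P[:,2]>95)&(P[:,2]<130)&(abs(P[:,0]-606)<30)&(abs(P[:,1]-230)<30)
    T=G&(P[:,2]>118)
    if n=='wrist': T&=(ys<230)
    if T.sum()>4: p=P[T];r=cv2.minAreaRect(p[:,:2].astype(np.float32));print(n,T.sum(),p.mean(0).round(1),np.round(r[0],1),np.round(r[1],1),round(r[2],1))
    M=(P[:,2]>30)&(P[:,2]<65)&(abs(P[:,0]-525)<60)&(abs(P[:,1]-170)<40)
    if M.sum(): p=P[M];print(n,'mark',M.sum(),p.mean(0).round(1),np.percentile(p,[2,98],0).round(1))
    q=P[(P[:,2]>60)&(P[:,2]<72)&(P[:,0]>670)&(P[:,0]<860)&(abs(P[:,1]-240)<60)]
    if len(q)>50: v=cv2.fitLine(q[:,:2].astype(np.float32),2,0,.01,.01).ravel();print('tube dir deg',np.degrees(np.arctan(v[1]/v[0])).round(2),v[2:])
E
```

```text
ribs side [[524.9 138.5  58. ]
 [502.4 135.5  58. ]]
ribs top [[518.7 144.   58. ]
 [499.7 142.4  58. ]]
side 97 [606.7 230.3 123.8] [607.4 228.6] [16.  33.2] 6.1
side mark 194 [512.8 147.6  45.9] [[495.1 133.2  30.8]
 [530.4 155.7  59.2]]
tube dir deg 5.42 [740.1649  243.10486]
top mark 141 [512.3 145.6  49.4] [[495.8 134.6  36.2]
 [530.  157.5  60.4]]
tube dir deg 6.59 [759.72833 244.21506]
wrist 1083 [607.7 231.4 124. ] [608.2 230.6] [15.9 30. ] 6.0
wrist mark 372 [508.4 153.7  42.7] [[497.  146.5  30.4]
 [531.2 156.9  58.1]]
tube dir deg 5.61 [731.7074  242.18735]
```

{"api": "send_rows", "payload": {
  "rows": [0,0,1,0.0275,0.0008,0,0.6,0,0,0,0,0,0,0.6,0,0,0,0,0,-0.04,0.6,0,0,0,0,0,-0.04,0.6,0,0,0,0,0,-0.03,0.6,0,0,0,0,0,0,0.6]
}}

```text
time_s: 13.45
ee_pos: [606.1, 229.9, 41.5]
tool_rot: [-2.111, -2.324, 0.005]
force: [0.1, -0.8, 0.3]
width: 51.2
finger_force: 0.0
```

{"api": "send_rows", "payload": {
  "rows": [0,0,0,0,0,0,0,0,0,0,0,0,0,0,0,0,0,0,0,0,0,0,0,0,0,0,0,0,0,0,0,0,0,0,0,0,0,0,0,0,0,0],
  "force": 60
}}

```text
time_s: 14.2
ee_pos: [607.2, 230.8, 45.7]
tool_rot: [-2.111, -2.326, 0.0]
force: [-12.7, -3.4, 10.4]
width: 15.1
finger_force: 59.6
```

Grip held. Drawing 80 mm first, then I'll look.

{"api": "send_rows", "payload": {
  "rows": [0,0,0,-0.00995,-0.001,0,0,0,0,0,-0.00995,-0.001,0,0,0,0,0,-0.00995,-0.001,0,0,0,0,0,-0.00995,-0.001,0,0,0,0,0,-0.00995,-0.001,0,0,0,0,0,-0.00995,-0.001,0,0,0,0,0,-0.00995,-0.001,0,0,0,0,0,-0.00995,-0.001,0,0,0,0,0,0,0,0,0,0,0,0,0,0,0,0]
}}

```text
time_s: 15.45
ee_pos: [529.3, 223.2, 45.8]
tool_rot: [2.11, 2.325, 0.006]
force: [8.9, 0.5, 2.2]
width: 14.9
finger_force: 59.5
```

```bash
python3 - <<'E'
from h import *
d=cap('side');t=cap('top');w=cap('wrist')
r=lambda f,y,x,h,k:cv2.resize(f[y:y+h,x:x+k],(400,400),interpolation=cv2.INTER_CUBIC)
cv2.imwrite('pics/p4.png',np.hstack([r(d['frame'],205,240,80,80),r(w['frame'],130,120,200,200)]))
o=bot.get_obs();print(o['ee_pos'],o['tool_rot'],o['force'],o['width'],o['finger_force'])
E
```

```text
[529.44915045 223.23814902  45.80203553] [2.10951266 2.32472054 0.00648723] [8.43859996 1.66369276 3.01123206] 15.348473170048317 59.48762118816376
```

View pics/p4.png

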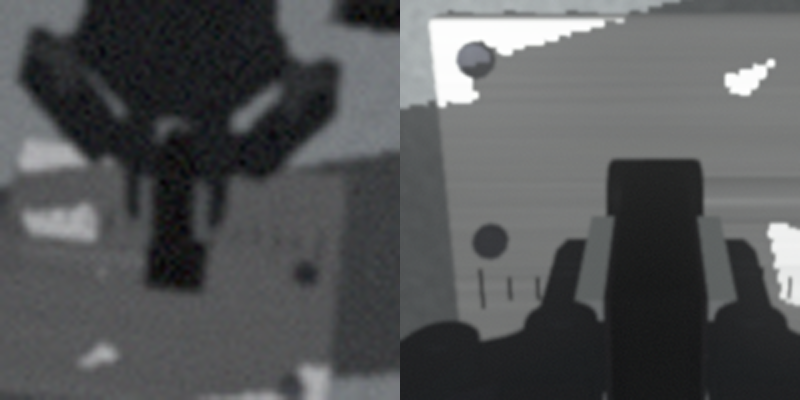

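Side and wrist views: the grip is held square, but the gripper hides the mark. The wrist camera sees only the end of the scale, at (480,290). I'll check the top camera.

```bash
python3 - <<'E'
from h import *
t=load('top');f=t['frame'][205:265,165:245]
f=cv2.convertScaleAbs(cv2.resize(f,(800,600),interpolation=cv2.INTER_CUBIC),alpha=1.8,beta=10)
cv2.imwrite('pics/t5.png',f)
E
```

```text
(no output)
```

View pics/t5.png

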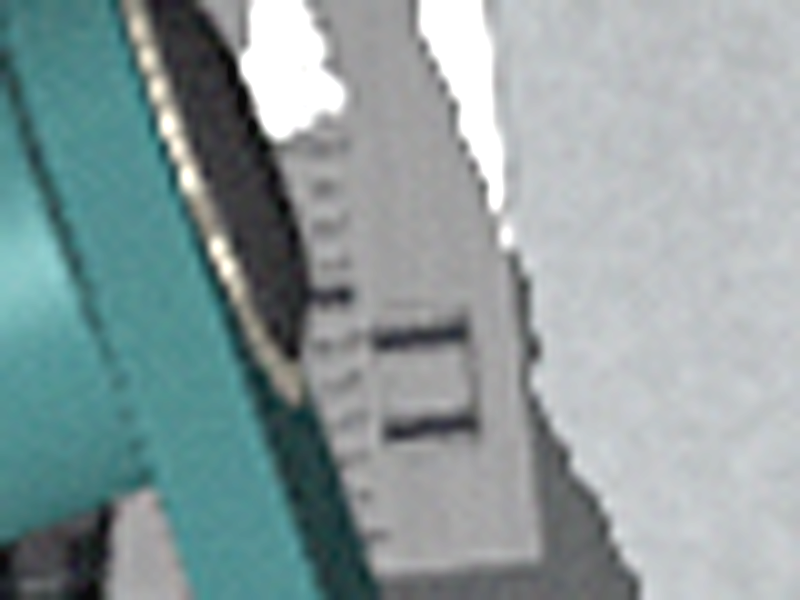

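The top view shows the pointer tip at crop (345,296) and the ribs at (422,333) and (431,426).

```bash
python3 - <<'E'
from h import *
t=load('top')
A=np.array
r=plane(t,165+A([422,431])/10,205+A([333,426])/10,58);p=plane(t,165+A([335.])/10,205+A([296.])/10,50)[0]
print(r.round(1),p.round(1))
for a in(5.,5.7,6.5):
    e=A([np.cos(np.radians(a)),np.sin(np.radians(a)),0]);print(a,(p-r.mean(0))@e, (r[0]-r[1])@e)
E
```

```text
[[521.9 144.7  58. ]
 [499.4 142.7  58. ]] [531.1 166.5  50. ]
5.0 22.400102147269 22.531241668813976
5.7 22.65368329709923 22.530618522393215
6.5 22.939347769143467 22.52578850336828
```

{"api": "send_rows", "payload": {
  "rows": [0,0,0,-0.0075,-0.0008,0,0,0,0,0,-0.0075,-0.0008,0,0,0,0,0,-0.0074,-0.0007,0,0,0,0,0,0,0,0,0,0,0,0,0,0,0,0,0,0,0,0,0,0,0]
}}

```text
time_s: 16.35
ee_pos: [507.2, 221.1, 45.8]
tool_rot: [2.11, 2.325, 0.007]
force: [9.8, 3.2, 3.1]
width: 14.7
finger_force: 59.4
```

```bash
python3 - <<'E'
from h import *
t=cap('top');f=t['frame'][205:265,165:245]
f=cv2.convertScaleAbs(cv2.resize(f,(800,600),interpolation=cv2.INTER_CUBIC),alpha=1.8,beta=10)
cv2.imwrite('pics/t6.png',f);o=bot.get_obs();print(o['ee_pos'],o['force'],o['finger_force'])
E
```

```text
[507.17303942 221.05415436  45.79542417] [10.10368794  1.7595342   2.37992382] 59.41999912261963
```

View pics/t6.png

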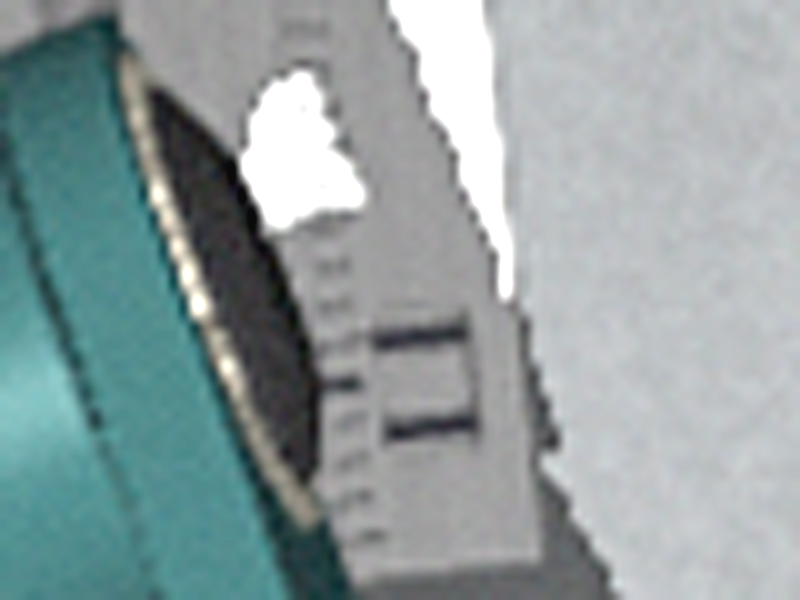

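The pointer tip (345,383) now stands between the ribs (333 and 426). A quick numeric check before handing in.

```bash
python3 - <<'E'
from h import *
t=load('top');A=np.array
g=cv2.cvtColor(t['frame'],cv2.COLOR_BGR2GRAY).astype(float)
def row(u,v0,v1):  # darkness centroid down a column
    s=g[v0:v1+1,u];w=np.clip(np.median(s)-8-s,0,None);return (w*np.arange(v0,v1+1)).sum()/w.sum()
U=[204,206,208,210];a=plane(t,A(U),A([row(u,235,241) for u in U]),58).mean(0);b=plane(t,A(U),A([row(u,244,251) for u in U]),58).mean(0)
V=[198,199];p=plane(t,A(V),A([row(u,241,246) for u in V]),50).mean(0)
e=A([np.cos(np.radians(5.7)),np.sin(np.radians(5.7)),0]);print((a-b)@e,(p-(a+b)/2)@e)
E
```

```text
21.84420674065693 1.5715035682664225
```

{"api": "send_rows", "payload": {
  "rows": [0,0,0,-0.001,-0.0001,0,0,0,0,0,0,0,0,0,0,0,0,0,0,0,0,0,0,0,0,0,0,0]
}}

```text
time_s: 16.9
ee_pos: [506.2, 220.9, 45.8]
tool_rot: [2.11, 2.325, 0.007]
force: [9.6, 3.4, 2.9]
width: 15.5
finger_force: 59.4
```

```bash
python3 -c "
from h import *
o=bot.get_obs();print(o['ee_pos'],o['force'],o['finger_force'],o['qd'].round(3));print(bot.job_done())"
```

```text
[506.20759137 220.94487261  45.8113036 ] [9.56564605 3.4389393  2.8596463 ] 59.43283975124359 [0.001 0.    0.001 0.001 0.001 0.   ]
the job is handed in; nothing more can be done
None
```

The job is handed in at about 17 s: the long, square and round keys were each pressed fully down and let up in that order, and the rod is drawn about 101 mm and still held. By the top camera its pointer stands within about 1 mm of midway between the ribs; I took no picture after the last 1 mm nudge. No verdict came back.

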